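Earth-check the warming cabinet and hold the tester's dial

ROBOT

A 6-joint arm with a two-finger parallel gripper is mounted at the origin on the work surface. World frame = base frame: x ahead of the robot, y to its left, z up, the work surface at z = 0. Lengths are in m, angles in rad, forces in N, time in s.
With the tool pointing down it reaches from about 0.35 to 0.775 m from the base axis. Payload 5.5 kg.
Tool frame: the origin (TCP) lies between the finger pads; the fingertips stand 14 mm ahead of it and the grasp point (between the pads) lies 5 mm behind it; z points along the fingers, x is the direction in which the jaws open and shut, and the axes are right-handed (so a half turn about z gives the same grasp; the last joint's range is limited). The gripper opens to 85 mm and grips with 20 to 120 N. Pads are 22 mm wide; open, the fingers measure 114 mm over their backs; the gripper's body (76 mm by 85 mm) begins 54 mm behind the grasp point. The pads swing forward as they close: fully open they stand 13 mm farther back than shut.
Start: joints at [1.142, 0.313, 0.046, 1.304, 0, 1.431], TCP at [0.164, 0.551, 0.245] pointing down, gripper open.
Joint ranges: [-2.76, 2.76], [-0.86, 1.69], [-1.03, 1.26], [-2.2, 2.34], [-1.47, 1.5], [-3.14, 3.14]. Speed limits (rad/s): [2.57, 2.57, 3.14, 3.14, 3.14, 3.14].

INTERFACE

Orientations are given as a 3x3 rotation matrix whose columns are the frame's x, y, z axes.
In Python, from station import bot gives the robot as it stands.
- The arm moves only by the shell command python3 -m pendant 'ROWS'. ROWS is JSON, a list of rows, each a list of 7 numbers: the shift along the tool's x, y, z normalised to -1 to 1, where 1 is 200 mm, then the turn, a rotation vector about the tool's x, y, z normalised to -1 to 1, where 1 is 45 degrees, then the gripper command: -1 is fully open, 1 is shut, values between are in proportion. In form: [[x, y, z, wx, wy, wz, hand], ...]. A call has 1 to 5 rows; each row is the pose to reach, as a shift and turn from the pose commanded when the call began, along the tool's axes at that moment; what a row does not reach only later rows make up. A row lasts 1/10 s, in which the tool goes at most 50 mm and 8.59 degrees, less where a joint would pass 70% of its speed; a pose out of reach is approached as far as the arm can. A call with a number of a shift or a turn outside -1 to 1 is refused whole. A call with a gripper value outside its range is refused whole. The fingers move at their own pace and stop on an object; the grip force is fixed at half the most. Time passes only in rows, so rows that repeat a pose let the fingers close. It gives the time, the measured TCP pose, the force and the opening at its end, in the units of the state.
- bot.get_obs(): the state, without advancing time (a new reading comes with each control period).
- bot.read_camera(name): name is "scene" or "side" or "wrist"; returns the picture (384x512x3 uint8, red, green, blue); there is no depth.
- bot.calibration(name): a dict with "fx", "fy", "cx", "cy" (pixels), "R" (3x3) and "t" (3): a world point X has camera coordinates R X + t; the wrist camera has in their place "hand_eye" (4x4, takes a point from camera to tool coordinates, whose origin is the TCP and whose axes are the tool frame's). Camera axes: x right, y down, z forward; pixel columns grow to the right and rows downward; lengths in m; the calibration is good to about 2 mm. A picture is of the moment at which its call begins: read the wrist's pose just before it. calibration takes no time and is no camera call.
- bot.hand_in(): hands the job in, once; it reports no verdict.
The state is a dict: "time_s": time; "joint_positions": joint angles; "joint_vel": joint speeds; "effort": joint torques, N m; "tcp_pos": TCP position; "ee_rot": TCP orientation; "wrist_force": force on the tool from outside, world axes, zero at the start; "ft_torque": the same for the moment, N m; "width": finger opening in m.
Only numpy, scipy, OpenCV 4.12 (cv2) and the standard library are available. Lean on these libraries where they do the work, as an engineer would, in place of code of your own. Each camera call takes 0.05 s, during which the arm holds its last target. There are 200 camera calls.

TASK

Take the yellow test pen out of its stand and, holding it, touch its tip for about half a second to the bare steel stud in the red ring on the cabinet's roof, then to the one in the blue ring. Then, with the tip of the same pen, press the white mark on the tester's orange spring-return paddle down past the first two notches to the third (green dot), no farther, and finish while still holding it there against the spring, with the pen in the gripper and nothing but the pen on the paddle. Leave the cabinet's door shut and the other kitchen things where they are.

Things in the scene. Friction and masses are not known exactly. Their poses are not given: they have to be found in the camera images.
- pen: Test pen, 140 mm long, 90 g, standing upright (tip down) in its stand at the start. Origin at the very tip, z along the pen towards its handle end. From the tip up: steel probe 8 mm then 12 mm in diameter up to z = 70 mm; black square shoulder 26 x 26 mm, z = 70 to 75 mm; yellow square handle 18 x 18 mm with faces along the pen's x and y, z = 75 to 140 mm. At the start the shoulder rests on the stand's top and only the handle and shoulder stand clear
- pen_tip (a point): the very tip of the test pen (a 4 mm flat on an 8 mm probe)
- stand: grey pen stand fixed to the counter, 60 x 60 x 85 mm high, with a 17 mm hole 78 mm deep from the top in which the pen stands with its tip 15 mm above the counter; origin at the centre of its underside. The pen must rise 75 mm to come clear of it
- cabinet: steel warming cabinet fixed to the counter, 220 mm deep (its x), 280 mm wide (its y), 180 mm high, flat roof; origin at the centre of its underside, glass door on its -x face with a handle that stands out about 40 mm
- red_point: red earth point, fixed on the cabinet's roof: a red ring 38 mm across and 4 mm high round a bare steel stud 18 mm across that stands 10 mm above the roof; rigid; origin at the centre of its underside on the roof. Red and blue points stand 160 mm apart and may change places
- red_point_top (a point): centre of the steel stud's top in the red ring, 190 mm above the counter
- blue_point: blue earth point, the same as the red one but with a blue ring
- blue_point_top (a point): centre of the steel stud's top in the blue ring, 190 mm above the counter
- tester: green earth tester fixed to the counter, case 140 (its x) x 160 (its y) x 80 mm high; origin at the centre of its underside. A black dial between two grey cheeks stands on its +y edge, rising to 131 mm above the counter; the dial's orange paddle sticks out over the counter on the tester's +y side
- dial_axle (a point): centre of the dial, on its level axle, 105 mm above the counter, axes as the tester's; the axle runs along the tester's x and the paddle reaches out from it along +y
- paddle: orange paddle on the dial, 32 mm wide, 6 mm thick, reaching to 84 mm from the axle, with a 5 mm wide lip at its outer end, 3 mm high. It stands 0.40 rad above level at rest and swings downwards between two fixed black quadrant plates that stand 40 mm apart along the axle, reach out to 58 mm from it and to 125 mm above the counter. Origin on the axle
- paddle_mark (a point): centre of the white mark on the paddle's upper face, 65 mm out along the paddle and 3 mm above the paddle's mid-plane (which goes through the axle): the place to press with the pen
- dial (a joint): dial angle in rad: 0 at rest (paddle 0.40 rad above level), growing as the paddle is pressed down. Notches at 0.265, 0.53 and 0.795 (a white, a white and a green dot on the quadrant); end stop at 1.05. The spring always drives it back to 0 when let go, the notches are only felt as clicks; at the mark it takes about 2 to 3 N at first, and about 4 to 7 N at the third notch
- glass_door (a joint): the cabinet's hinged glass door in rad: 0 closed, growing as it opens; it stays closed unless it is pushed
- bowl: blue ceramic bowl, 124 mm across, 55 mm high; a bystander, origin at the centre of its underside
- tub: closed round white plastic tub, 112 mm across, 80 mm high; a bystander, origin at the centre of its underside
- tawa: black nonstick tawa, 260 mm across, 20 mm high, with a 165 mm black handle; a bystander, origin at the centre of its underside (pan; the handle reaches out along -x)
- ladle: flat slotted steel ladle lying on the counter, 275 mm long; a bystander, origin at the centre of its underside (at mid-handle, head towards +x)
- tumbler: steel tumbler, 68 mm across, 90 mm high; a bystander, origin at the centre of its underside
- spice_jar: amber glass spice jar with a red cap, 56 mm across, 100 mm high; a bystander, origin at the centre of its underside
Things that resemble listed ones, but are neither listed nor needed, are in the scene too. What is shaped like the stand but purple or turquoise is not meant.

How it is judged:
By the outcome, as a careful person would: the job done as asked, in the order asked, and still so for the second after the job is handed in, while the arm keeps its last pose, push and grip.
It also fails if it takes over 62 s, if anything falls off the work surface, if the arm or the gripper's body presses on something with over 40 N, if the wrist force passes 120 N, or if a joint passes its speed limit or range.

## Working session

There is one attempt and no reset: what is moved stays moved. The work goes in short steps, Python scripts to look and compute and a shell command to move; the robot and the scene stay as the last step left them, time stands still between calls to the robot, and variables do not carry over. Pictures are saved under pics/ and viewed, about 8 in all and at most 12, crops included, and the job is handed in when it is done.

```bash
mkdir -p pics; python3 - <<'E'
from station import bot
import cv2,json
for n in ["scene","side"]:
    im=bot.read_camera(n); cv2.imwrite(f"pics/{n}0.png",im[:,:,::-1])
    c=bot.calibration(n); print(n,{k:(v if not hasattr(v,'round') else v.round(4).tolist()) if not isinstance(v,list) else v for k,v in c.items()})
print(bot.calibration("wrist")); o=bot.get_obs(); print(o)
im=bot.read_camera("wrist"); cv2.imwrite("pics/wrist0.png",im[:,:,::-1])
E
```

```text
scene {'fx': 383.6042824035216, 'fy': 383.6042824035216, 'cx': 260.6684774310445, 'cy': 192.41862932958688, 'R': [[-0.2592, 0.9658, -0.0053], [0.6454, 0.1691, -0.7449], [-0.7185, -0.1965, -0.6672]], 't': [0.1465, -0.2582, 1.6612]}
side {'fx': 472.57169099747694, 'fy': 472.57169099747694, 'cx': 251.9359621133526, 'cy': 187.84900105985884, 'R': [[0.9672, -0.254, 0.0081], [-0.1859, -0.7287, -0.6591], [0.1733, 0.6359, -0.752]], 't': [-0.5237, 0.2074, 1.6188]}
{'fx': 346.1179534744579, 'fy': 346.1179534744579, 'cx': 254.6780377060372, 'cy': 187.58563281787931, 'hand_eye': array([[ 9.99999210e-01, -1.02359211e-03,  7.29668970e-04,
         1.46431498e-04],
       [ 7.30688236e-04,  9.45651740e-01,  3.25180340e-01,
        -8.44658266e-02],
       [-1.02286476e-03, -3.25179550e-01,  9.45651740e-01,
        -1.28810549e-01],
       [ 0.00000000e+00,  0.00000000e+00,  0.00000000e+00,
         1.00000000e+00]])}
{'time_s': 0.1, 'joint_positions': array([1.14238122e+00, 3.13937167e-01, 4.51215460e-02, 1.30359801e+00,
       1.62441009e-05, 1.43121283e+00]), 'joint_vel': array([ 0.00273578, -0.0009365 ,  0.00303061,  0.00183859,  0.0008495 ,
       -0.00073065]), 'effort': array([ 3.47583969e-03, -4.81724882e+01,  2.99244922e+01,  1.27396695e-02,
       -1.35405307e-04,  1.13623415e-05]), 'tcp_pos': array([0.16359937, 0.55080028, 0.24450311]), 'ee_rot': array([[ 2.84831890e-01,  9.58577239e-01, -6.86652789e-04],
       [ 9.58576151e-01, -2.84832616e-01, -1.46439385e-03],
       [-1.59931572e-03, -2.41102919e-04, -9.99998692e-01]]), 'wrist_force': array([-0.45895043,  0.18406479, -0.18761982]), 'ft_torque': array([ 0.02087529, -0.01358267,  0.0389218 ]), 'width': 0.08537010923221125}
```

View pics/scene0.png

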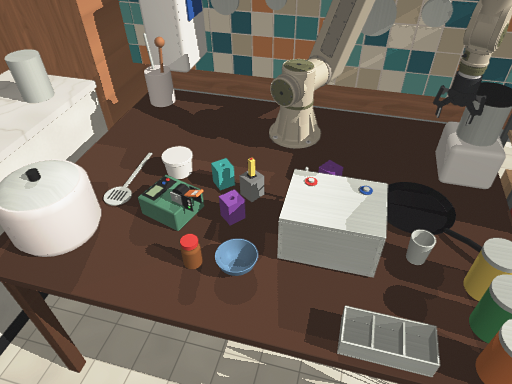

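View pics/side0.png

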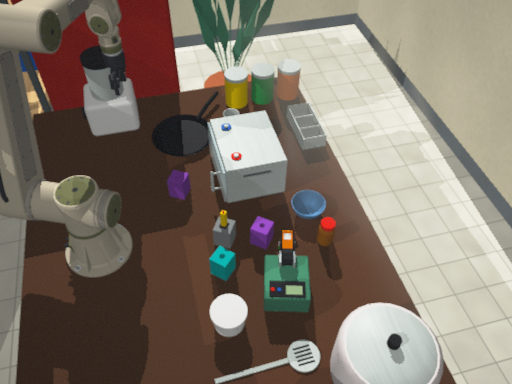

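Candidates for the pen and its stand: grey stand with yellow handle at scene (251,183) and side (224,232). Lookalikes: turquoise (223,173), purple (232,207) and purple (331,170). I choose the grey one. Next come a close crop and colour measurements.

```bash
cat > h.py <<'E'
from station import bot
import cv2, numpy as np
from scipy.spatial.transform import Rotation as Ro
def cam(n,o=None):
    c=bot.calibration(n); K=np.array([[c['fx'],0,c['cx']],[0,c['fy'],c['cy']],[0,0,1]])
    if n=='wrist':
        o=o or bot.get_obs(); T=np.eye(4); T[:3,:3]=o['ee_rot']; T[:3,3]=o['tcp_pos']
        E=np.linalg.inv(T@np.array(c['hand_eye'])); return K,E[:3,:3],E[:3,3]
    return K,np.array(c['R']),np.array(c['t'])
def ray(C,p,z):
    K,R,t=C; d=R.T@np.linalg.solve(K,[p[0],p[1],1]); o=-R.T@t
    return o+d*(z-o[2])/d[2]
def proj(C,X): K,R,t=C; q=K@(R@np.array(X)+t); return q[:2]/q[2]
def tri(C1,p1,C2,p2):
    P=[C[0]@np.c_[C[1],C[2]] for C in (C1,C2)]
    X=cv2.triangulatePoints(P[0],P[1],np.float64(p1).reshape(2,1),np.float64(p2).reshape(2,1)).ravel(); return X[:3]/X[3]
def blobs(im,lo,hi,box=None,amin=8):
    h=cv2.cvtColor(im,cv2.COLOR_RGB2HSV); m=cv2.inRange(h,np.array(lo),np.array(hi))
    if box: z=np.zeros_like(m); x0,y0,x1,y1=box; z[y0:y1,x0:x1]=m[y0:y1,x0:x1]; m=z
    n,l,s,c=cv2.connectedComponentsWithStats(m); 
    return [(c[i].round(1),s[i]) for i in np.argsort(-s[:,4]) if i and s[i,4]>=amin],m
E
python3 - <<'E'
from h import *
s=cv2.imread("pics/scene0.png")[:,:,::-1].copy(); d=cv2.imread("pics/side0.png")[:,:,::-1].copy()
S=cam('scene');D=cam('side')
bx={'scene':(130,140,400,280),'side':(170,110,350,320)}
res={}
for nm,lo,hi in [('yellow',(22,120,100),(34,255,255)),('red',(0,150,90),(6,255,255)),('blue',(105,120,80),(122,255,255)),('orange',(7,150,120),(19,255,255)),('green',(68,80,40),(82,255,255))]:
    for n,im in (('scene',s),('side',d)):
        print(nm,n,[(b[0].tolist(),b[1].tolist()) for b in blobs(im,lo,hi,bx[n])[0][:4]])
a=cv2.resize(s[140:240,125:285],(800,500),interpolation=cv2.INTER_CUBIC)
b=cv2.resize(d[200:320,190:350],(800,600),interpolation=cv2.INTER_CUBIC)
cv2.imwrite("pics/c1.png",a[:,:,::-1]);cv2.imwrite("pics/c2.png",b[:,:,::-1])
print('pen top approx',tri(S,(251,160),D,(224,212)))
E
```

```text
yellow scene [([251.1, 167.2], [248, 159, 7, 18, 108])]
yellow side [([223.3, 217.8], [220, 210, 7, 17, 94])]
red scene [([188.8, 241.6], [180, 234, 19, 17, 249]), ([310.6, 181.9], [305, 178, 12, 8, 43]), ([167.4, 179.1], [166, 178, 4, 3, 11])]
red side [([327.5, 223.3], [320, 216, 16, 15, 186]), ([236.2, 157.1], [232, 154, 9, 6, 30]), ([272.3, 288.9], [270, 287, 5, 5, 18])]
blue scene [([365.6, 190.5], [360, 186, 13, 9, 54]), ([163.5, 182.5], [162, 181, 4, 4, 12])]
blue side [([225.9, 127.5], [222, 125, 9, 5, 26]), ([278.8, 289.0], [277, 287, 5, 5, 21])]
orange scene [([195.2, 256.5], [186, 242, 16, 27, 229]), ([193.4, 193.0], [184, 189, 20, 8, 78])]
orange side [([287.2, 240.0], [282, 230, 11, 19, 153]), ([321.6, 228.6], [319, 225, 9, 7, 17])]
green scene [([168.9, 208.2], [138, 175, 66, 56, 1295]), ([201.5, 197.5], [201, 194, 2, 8, 10])]
green side [([285.8, 283.6], [264, 255, 47, 57, 1765])]
pen top approx [ 0.42801414 -0.06932702  0.15186405]
```

View pics/c1.png

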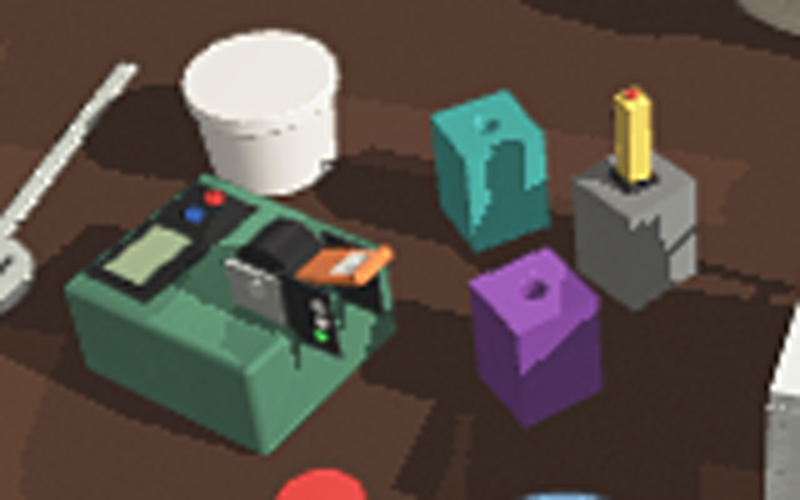

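View pics/c2.png

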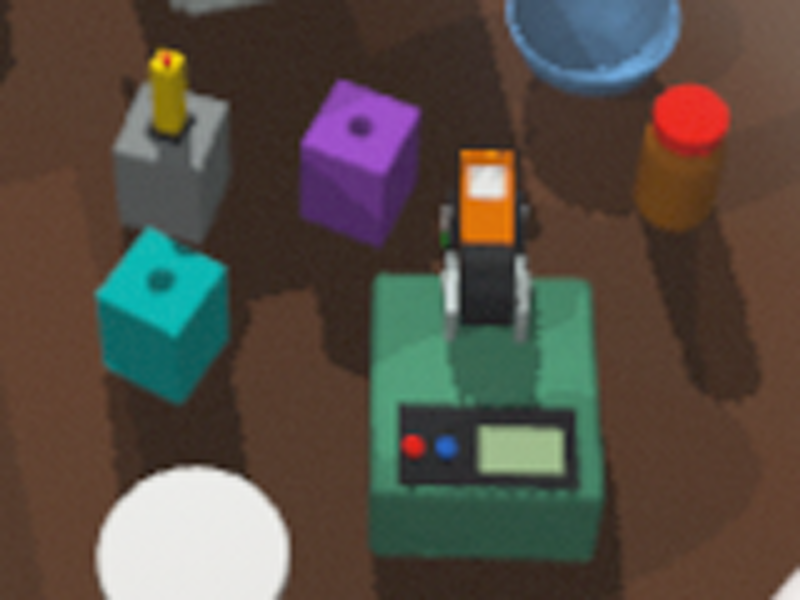

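```bash
python3 - <<'E'
from h import *
S=cam('scene');D=cam('side')
print('red',tri(S,(310.6,181.5),D,(236.2,156.5)),ray(S,(310.6,181.5),.187),ray(D,(236.2,156.5),.187))
print('blue',tri(S,(365.8,189.7),D,(225.9,127.2)),ray(S,(365.8,189.7),.187),ray(D,(225.9,127.2),.187))
c1=lambda x,y:(125+x/5-.4,140+y/5-.4); c2=lambda x,y:(190+x/5-.4,200+y/5-.4)
print('pentop',tri(S,c1(633,95),D,c2(168,60)),ray(S,c1(633,95),.155),ray(D,c2(168,60),.155))
print('mark',tri(S,c1(348,265),D,c2(487,182)),ray(S,c1(348,265),.133),ray(D,c2(487,182),.133))
print('stand top',[ray(D,c2(*p),.085)[:2].round(3) for p in [(140,80),(228,102),(205,172),(117,148)]],[ray(S,c1(*p),.085)[:2].round(3) for p in [(575,180),(640,225),(697,180),(636,140)]])
t=[ray(D,c2(*p),.08)[:2] for p in [(372,488),(603,492),(588,280),(375,277)]]
print('tester',np.round(t,3),np.mean(t,0)); 
for a,b in ((0,1),(3,2),(0,3),(1,2)): v=t[b]-t[a]; print(np.degrees(np.arctan2(v[1],v[0])),np.linalg.norm(v))
E
```

```text
red [0.51970809 0.1420148  0.17904817] [0.52845813 0.14331567 0.187     ] [0.51815215 0.13374798 0.187     ]
blue [0.51800911 0.30192211 0.1798568 ] [0.524479   0.30234543 0.187     ] [0.51684754 0.29245962 0.187     ]
pentop [ 0.42528659 -0.06959854  0.15536414] [ 0.42399567 -0.06937772  0.155     ] [ 0.42557431 -0.06980678  0.155     ]
mark [ 0.60390119 -0.1989375   0.13184665] [ 0.60649322 -0.19910208  0.133     ] [ 0.60300342 -0.19882779  0.133     ]
stand top [array([ 0.413, -0.027]), array([ 0.466, -0.06 ]), array([ 0.438, -0.113]), array([ 0.386, -0.079])] [array([ 0.437, -0.108]), array([ 0.472, -0.052]), array([ 0.416, -0.028]), array([ 0.384, -0.08 ])]
tester [[ 0.484 -0.36 ]
 [ 0.617 -0.397]
 [ 0.657 -0.253]
 [ 0.526 -0.217]] [ 0.57082268 -0.30665371]
-15.564330698782179 0.13814885187903891
-15.367620143332427 0.13628637096265062
73.58334944853797 0.14934619508454544
74.2986331946307 0.14979800333690718
```

```bash
cat >> h.py <<'E'
def mat(yaw):
    c,s=np.cos(yaw),np.sin(yaw); return np.array([[c,s,0],[s,-c,0],[0,0,-1.]])
def rows(pos,yawdeg,R=None):
    o=bot.get_obs(); A=o['ee_rot']; T=mat(np.radians(yawdeg)) if R is None else R
    v=A.T@(np.array(pos)-o['tcp_pos'])/.2; w=Ro.from_matrix(A.T@T).as_rotvec(degrees=True)/45
    print('t',round(o['time_s'],2),'pos',o['tcp_pos'].round(4),'F',o['wrist_force'].round(1),'w',round(o['width'],4)); print('row',v.round(3),w.round(3))
E
python3 -m pendant '[[-0.61,0.85,-0.3,0,0,0.1,-1],[-0.61,0.85,-0.3,0,0,0.2,-1],[-0.61,0.85,-0.3,0,0,0.333,-1],[-0.61,0.85,-0.3,0,0,0.333,-1],[-0.61,0.85,-0.3,0,0,0.333,-1]]'
python3 -c "
from h import *
rows((.42,.22,.33),58.5)"
```

```text
time_s: 0.65
tcp_pos: [0.294, 0.3833, 0.3067]
ee_rot: [[0.526, 0.851, 0.002], [0.851, -0.526, 0.0], [0.001, 0.001, -1.0]]
wrist_force: [-1.5, 1.5, -0.2]
width: 0.0854
t 0.65 pos [0.294  0.3833 0.3067] F [-1.5  1.5 -0.2] w 0.0854
row [-0.363  0.965 -0.116] [ 0.002 -0.002 -0.005]
```

```bash

python3 -m pendant '[[-0.36,0.96,-0.12,0,0,0,-1],[-0.36,0.96,-0.12,0,0,0,-1],[-0.36,0.96,-0.12,0,0,0,-1],[-0.36,0.96,-0.12,0,0,0,-1],[-0.36,0.96,-0.12,0,0,0,-1]]'
python3 - <<'E'
from h import *
W=cam('wrist'); im=bot.read_camera('wrist'); cv2.imwrite('pics/w1.png',im[:,:,::-1])
for nm,lo,hi in [('red',(0,150,90),(6,255,255)),('blue',(105,120,80),(122,255,255))]:
    for b,s in blobs(im,lo,hi,None,100)[0][:3]:
        cc=(s[0]+s[2]/2-.5,s[1]+s[3]/2-.5); print(nm,b,s,cc,ray(W,cc,.184),ray(W,b,.184))
rows((.425,-.07,.25),58.5)
E
```

```text
time_s: 1.15
tcp_pos: [0.421, 0.2204, 0.3295]
ee_rot: [[0.529, 0.849, 0.002], [0.849, -0.529, -0.001], [0.0, 0.002, -1.0]]
wrist_force: [-0.9, 0.3, -0.1]
width: 0.0854
red [239.5 297.8] [220 282  39  35 747] (np.float64(239.0), np.float64(299.0)) [0.51606279 0.14394771 0.184     ] [0.5151816 0.1450754 0.184    ]
blue [394.  215.9] [373 197  44  40 967] (np.float64(394.5), np.float64(216.5)) [0.51593781 0.30373096 0.184     ] [0.51519103 0.30360006 0.184     ]
t 1.2 pos [0.4201 0.2214 0.3293] F [ 0.7 -0.4  0.9] w 0.0852
row [-1.225  0.79   0.397] [ 0.001  0.    -0.008]
```

View pics/w1.png

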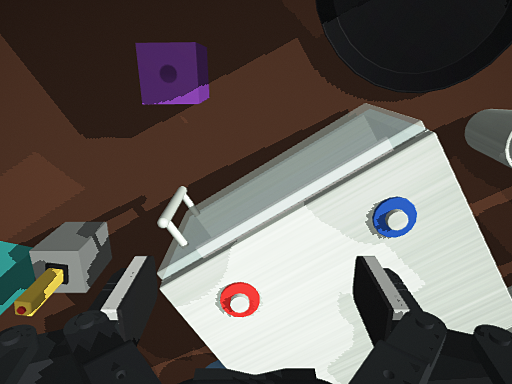

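Rings found at px (239,299) red and (394,216) blue, giving (0.516,0.144) and (0.516,0.304), 160 mm apart as described. Next I go above the pen.

```bash

python3 -m pendant '[[-0.9,0.58,0.2,0,0,0,-1],[-0.9,0.58,0.2,0,0,0,-1],[-0.9,0.58,0.2,0,0,0,-1],[-0.9,0.58,0.2,0,0,0,-1],[-0.9,0.58,0.2,0,0,0,-1]]'
python3 -m pendant '[[-0.32,0.21,0.1,0,0,0,-1],[-0.32,0.21,0.1,0,0,0,-1],[-0.32,0.21,0.1,0,0,0,-1]]'
python3 - <<'E'
from h import *
W=cam('wrist'); im=bot.read_camera('wrist'); cv2.imwrite('pics/w2.png',im[:,:,::-1])
for b,s in blobs(im,(20,110,90),(34,255,255),None,50)[0][:3]: print(b,s)
print('pred top',proj(W,(.425,-.07,.155)))
rows((.425,-.07,.132),58.5)
E
```

```text
time_s: 1.7
tcp_pos: [0.4217, 0.0081, 0.2881]
ee_rot: [[0.525, 0.851, -0.002], [0.851, -0.525, -0.0], [-0.001, -0.001, -1.0]]
wrist_force: [-0.2, 1.0, -0.1]
width: 0.0853
time_s: 2.0
tcp_pos: [0.4245, -0.0678, 0.2678]
ee_rot: [[0.525, 0.851, -0.002], [0.851, -0.525, 0.001], [-0.001, -0.002, -1.0]]
wrist_force: [0.2, 0.5, 0.0]
width: 0.0854
[251.7 173. ] [239 156  27  46 586]
pred top [252.47190689 191.767368  ]
t 2.05 pos [ 0.4245 -0.0665  0.2684] F [-0.3  0.5  0.3] w 0.0856
row [-0.014  0.013  0.682] [-0.003 -0.    -0.003]
```

View pics/w2.png

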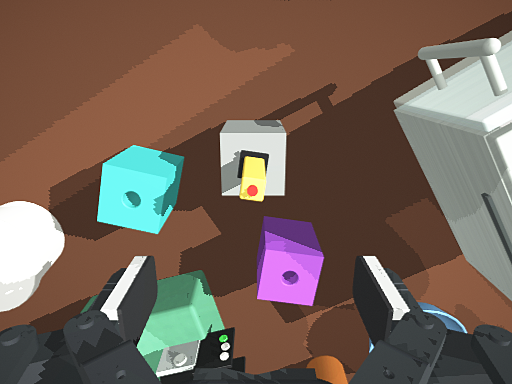

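The pen top's red dot is at px (252,190), as predicted. The black shoulder looks slightly turned against the stand, so I measure its yaw in a close crop.

```bash
python3 - <<'E'
from h import *
im=cv2.imread('pics/w2.png'); cv2.imwrite('pics/w2c.png',cv2.resize(im[110:210,200:300],(600,600),interpolation=cv2.INTER_CUBIC))
E
```

```text
(no output)
```

View pics/w2c.png

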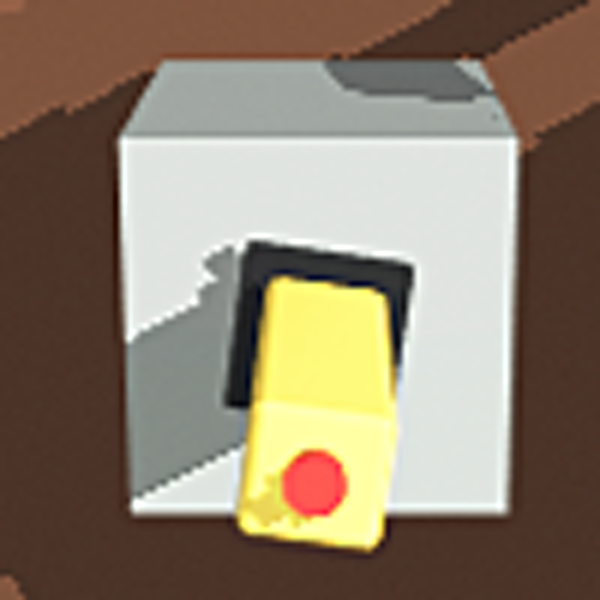

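```bash
python3 - <<'E'
from h import *
W=cam('wrist'); print(ray(W,(252.6,189.8),.155),ray(W,(253,165.7),.09))
rows(( *ray(W,(252.6,189.8),.155)[:2],.120),58.3-7.5)
E
```

```text
[ 0.4239615  -0.06781786  0.155     ] [ 0.42332963 -0.06731369  0.09      ]
t 2.05 pos [ 0.4245 -0.0665  0.2684] F [-0.3  0.5  0.3] w 0.0856
row [-0.007  0.003  0.742] [-0.003  0.     0.168]
```

```bash

python3 -m pendant '[[0,0,0.1,0,0,0.168,-1],[-0.007,0.003,0.3,0,0,0.168,-1],[-0.007,0.003,0.5,0,0,0.168,-1],[-0.007,0.003,0.65,0,0,0.168,-1],[-0.007,0.003,0.742,0,0,0.168,-1]]'
python3 -m pendant '[[0,0,0,0,0,0,1],[0,0,0,0,0,0,1],[0,0,0,0,0,0,1],[0,0,0,0,0,0,1],[0,0,0,0,0,0,1]]'
python3 -m pendant '[[0,0,0,0,0,0,1],[0,0,0,0,0,0,1],[0,0,0,0,0,0,1],[0,0,0,0,0,0,1],[0,0,0,0,0,0,1]]'
```

```text
time_s: 2.55
tcp_pos: [0.4234, -0.0655, 0.1188]
ee_rot: [[0.628, 0.778, -0.003], [0.778, -0.628, 0.002], [-0.0, -0.003, -1.0]]
wrist_force: [0.1, -0.8, -0.2]
width: 0.085
time_s: 3.05
tcp_pos: [0.4256, -0.0682, 0.1219]
ee_rot: [[0.63, 0.776, 0.002], [0.776, -0.63, -0.001], [0.001, 0.002, -1.0]]
wrist_force: [0.0, -0.9, 4.9]
width: 0.0171
time_s: 3.55
tcp_pos: [0.4256, -0.0682, 0.1219]
ee_rot: [[0.631, 0.776, 0.002], [0.776, -0.631, -0.0], [0.001, 0.002, -1.0]]
wrist_force: [-0.6, 0.5, 5.8]
width: 0.0171
```

```bash

python3 -m pendant '[[0,0,-0.1,0,0,0,1],[0,0,-0.2,0,0,0,1],[0,0,-0.3,0,0,0,1],[0,0,-0.4,0,0,0,1],[0,0,-0.5,0,0,0,1]]'
python3 -m pendant '[[0,0,-0.2,0,0,0,1],[0,0,-0.4,0,0,0,1],[0,0,-0.5,0,0,0,1],[0,0,-0.5,0,0,0,1]]'
python3 - <<'E'
from h import *
S=cam('scene');D=cam('side');o=bot.get_obs();print(o['tcp_pos'],o['wrist_force'],o['width'])
a=bot.read_camera('scene');b=bot.read_camera('side')
g=o['tcp_pos']; out=[]
for im,C in((a,S),(b,D)):
    u,v=proj(C,g-[0,0,.05]).astype(int); print(u,v,proj(C,g-[0,0,.105])); c=im[v-45:v+35,u-40:u+40]; out.append(cv2.resize(c,(400,400),interpolation=cv2.INTER_CUBIC)); print('org',u-40,v-45)
    print(blobs(im,(22,120,100),(34,255,255),(u-40,v-45,u+40,v+35))[0][:2])
cv2.imwrite('pics/held.png',np.hstack(out)[:,:,::-1])
E
```

```text
time_s: 4.05
tcp_pos: [0.4246, -0.0681, 0.2216]
ee_rot: [[0.631, 0.776, -0.0], [0.776, -0.631, 0.0], [0.0, -0.0, -1.0]]
wrist_force: [0.1, -0.0, -0.8]
width: 0.0171
time_s: 4.45
tcp_pos: [0.4262, -0.0686, 0.3238]
ee_rot: [[0.631, 0.776, 0.006], [0.776, -0.631, -0.002], [0.002, 0.005, -1.0]]
wrist_force: [0.6, -0.3, -0.7]
width: 0.0172
[ 0.42620558 -0.06863774  0.32384048] [ 0.58238584 -0.29057486 -0.69999121] 0.017243333626048702
250 128 [250.79450956 142.93910508]
org 210 83
[(array([248.3, 115.9]), array([246, 104,   9,  22,  68], dtype=int32))]
221 187 [222.55132271 198.65106943]
org 181 142
[(array([222.5, 179.8]), array([218, 170,   8,  17,  41], dtype=int32))]
```

View pics/held.png

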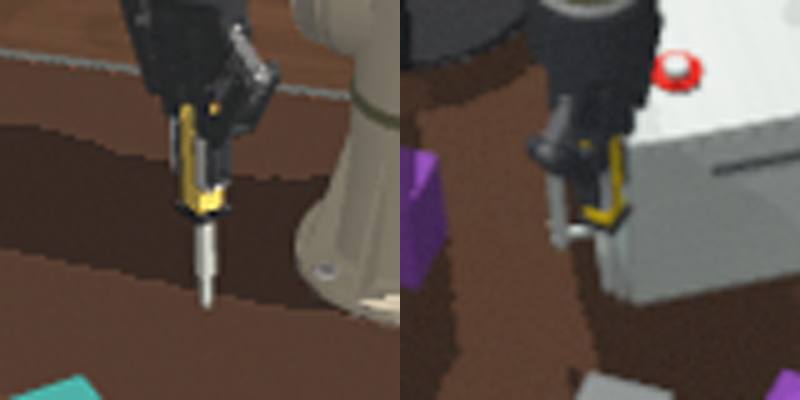

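Pen held upright: its tip is at scene px (251,144), against a predicted (250.8,143) for 105 mm below the TCP. On to the red point.

```bash
python3 -c "
from h import *
rows((.516,.144,.328),50.9)"
```

```text
t 4.55 pos [ 0.4248 -0.0681  0.3204] F [ 0.2  0.2 -1. ] w 0.0172
row [ 1.111 -0.315 -0.038] [-0. -0. -0.]
```

```bash

python3 -m pendant '[[0.2,-0.06,-0.04,0,0,0,1],[0.4,-0.12,-0.04,0,0,0,1],[0.6,-0.17,-0.04,0,0,0,1],[0.8,-0.23,-0.04,0,0,0,1],[0.95,-0.27,-0.04,0,0,0,1]]'
python3 -m pendant '[[0.1,-0.03,0,0,0,0,1],[0.16,-0.045,0,0,0,0,1],[0.16,-0.045,0,0,0,0,1]]'
python3 - <<'E'
from h import *
rows((.516,.144,.299),50.9)
W=cam('wrist');im=bot.read_camera('wrist');cv2.imwrite('pics/w3.png',im[:,:,::-1])
print('red',[(b,s) for b,s in blobs(im,(0,150,90),(6,255,255),None,60)[0]],proj(W,(.516,.144,.184)),'tip pred',proj(W,bot.get_obs()['tcp_pos']-[0,0,.106]))
E
```

```text
time_s: 5.05
tcp_pos: [0.5024, 0.1156, 0.3264]
ee_rot: [[0.63, 0.777, -0.004], [0.777, -0.63, 0.0], [-0.002, -0.003, -1.0]]
wrist_force: [-0.1, 0.2, -0.5]
width: 0.0175
time_s: 5.35
tcp_pos: [0.5156, 0.1448, 0.327]
ee_rot: [[0.629, 0.777, -0.003], [0.777, -0.629, -0.0], [-0.002, -0.002, -1.0]]
wrist_force: [-0.9, 0.2, -1.0]
width: 0.0172
t 5.35 pos [0.5156 0.1448 0.327 ] F [-0.9  0.2 -1. ] w 0.0172
row [-0.002  0.004  0.14 ] [-0.003  0.003  0.002]
red [(array([255.1, 176.9]), array([ 233,  158,   45,   42, 1021], dtype=int32)), (array([254.7, 333.5]), array([243, 325,  24,  18, 329], dtype=int32))] [254.41294745 178.68932844] tip pred [253.75540956 193.63503887]
```

View pics/w3.png

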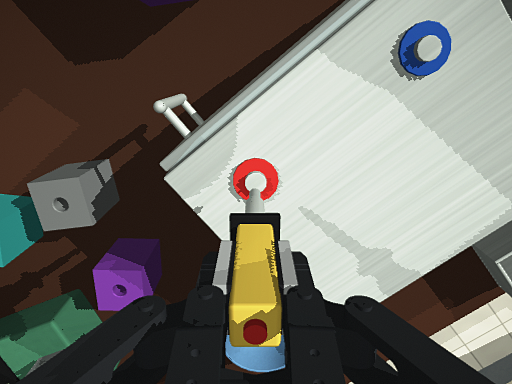

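The wrist view shows the pen tip at about px (255,188), over the red ring centred at (255,178). They are aligned, so I descend.

```bash

python3 -m pendant '[[0,0,0.05,0,0,0,1],[0,0,0.1,0,0,0,1],[0,0,0.13,0,0,0,1],[0,0,0.13,0,0,0,1]]'
python3 -m pendant '[[0,0,0.01,0,0,0,1],[0,0,0.01,0,0,0,1]]'
python3 -m pendant '[[0,0,0.01,0,0,0,1],[0,0,0.01,0,0,0,1]]'
```

```text
time_s: 5.8
tcp_pos: [0.5151, 0.1433, 0.3015]
ee_rot: [[0.631, 0.776, -0.002], [0.776, -0.631, -0.0], [-0.002, -0.002, -1.0]]
wrist_force: [0.1, 0.4, -0.4]
width: 0.017
time_s: 6.0
tcp_pos: [0.5159, 0.1438, 0.301]
ee_rot: [[0.631, 0.776, 0.0], [0.776, -0.631, 0.0], [0.0, 0.0, -1.0]]
wrist_force: [0.6, 0.2, -1.0]
width: 0.017
time_s: 6.2
tcp_pos: [0.516, 0.144, 0.2989]
ee_rot: [[0.631, 0.776, 0.0], [0.776, -0.631, 0.0], [0.0, 0.0, -1.0]]
wrist_force: [-0.3, -0.4, -0.8]
width: 0.0174
```

```bash

python3 -m pendant '[[0,0,0.01,0,0,0,1],[0,0,0.01,0,0,0,1]]'
python3 -m pendant '[[0,0,0.01,0,0,0,1],[0,0,0.01,0,0,0,1]]'
```

```text
time_s: 6.4
tcp_pos: [0.5161, 0.144, 0.297]
ee_rot: [[0.631, 0.776, 0.0], [0.776, -0.631, 0.0], [0.0, 0.0, -1.0]]
wrist_force: [0.6, -0.4, -0.0]
width: 0.0173
time_s: 6.6
tcp_pos: [0.5162, 0.1441, 0.2965]
ee_rot: [[0.63, 0.776, 0.002], [0.776, -0.63, 0.0], [0.002, 0.002, -1.0]]
wrist_force: [-1.6, -0.1, 7.7]
width: 0.017
```

Contact at 7.7 N. I hold, lift, and go to blue.

```bash

python3 -m pendant '[[0,0,0,0,0,0,1],[0,0,0,0,0,0,1],[0,0,0,0,0,0,1],[0,0,0,0,0,0,1],[0,0,0,0,0,0,1]]'
python3 -m pendant '[[0,0,-0.05,0,0,0,1],[0,0,-0.15,0,0,0,1],[0,0,-0.15,0,0,0,1]]'
python3 -c "
from h import *
rows((.516,.3037,.326),50.9)"
```

```text
time_s: 7.1
tcp_pos: [0.5162, 0.144, 0.2965]
ee_rot: [[0.631, 0.776, 0.002], [0.776, -0.631, 0.0], [0.002, 0.002, -1.0]]
wrist_force: [-1.9, -0.2, 7.4]
width: 0.0169
time_s: 7.4
tcp_pos: [0.5169, 0.1442, 0.3275]
ee_rot: [[0.631, 0.776, 0.004], [0.776, -0.631, 0.001], [0.003, 0.003, -1.0]]
wrist_force: [0.0, 0.1, 0.1]
width: 0.0172
t 7.4 pos [0.5169 0.1442 0.3275] F [0.  0.1 0.1] w 0.0172
row [ 0.616 -0.507  0.008] [ 0.004 -0.004  0.   ]
```

```bash

python3 -m pendant '[[0.18,-0.15,0,0,0,0,1],[0.36,-0.3,0,0,0,0,1],[0.54,-0.44,0,0,0,0,1],[0.618,-0.508,0,0,0,0,1],[0.618,-0.508,0,0,0,0,1]]'
python3 -m pendant '[[0,0,0.05,0,0,0,1],[0,0,0.1,0,0,0,1],[0,0,0.13,0,0,0,1],[0,0,0.13,0,0,0,1],[0,0,0.13,0,0,0,1]]'
python3 -c "
from h import *
rows((.516,.3037,.297),50.9)"
```

```text
time_s: 7.9
tcp_pos: [0.5144, 0.3069, 0.3234]
ee_rot: [[0.627, 0.779, -0.001], [0.779, -0.627, 0.0], [-0.001, -0.001, -1.0]]
wrist_force: [0.5, 0.3, -0.7]
width: 0.0173
time_s: 8.4
tcp_pos: [0.515, 0.3032, 0.2989]
ee_rot: [[0.631, 0.775, -0.0], [0.775, -0.631, -0.0], [-0.0, -0.0, -1.0]]
wrist_force: [-0.2, -0.3, -1.1]
width: 0.0171
t 8.4 pos [0.515  0.3032 0.2989] F [-0.2 -0.3 -1.1] w 0.0171
row [0.005 0.002 0.009] [-0.     0.    -0.001]
```

```bash

python3 -m pendant '[[0.005,0,0.01,0,0,0,1],[0.005,0,0.01,0,0,0,1]]'
python3 -m pendant '[[0,0,0.008,0,0,0,1],[0,0,0.008,0,0,0,1]]'
python3 -m pendant '[[0,0,0,0,0,0,1],[0,0,0,0,0,0,1]]'
```

```text
time_s: 8.6
tcp_pos: [0.5159, 0.3047, 0.297]
ee_rot: [[0.631, 0.776, 0.0], [0.776, -0.631, 0.0], [0.0, 0.0, -1.0]]
wrist_force: [0.4, 0.5, -1.0]
width: 0.0176
time_s: 8.8
tcp_pos: [0.5159, 0.3048, 0.2967]
ee_rot: [[0.631, 0.776, 0.002], [0.776, -0.631, 0.001], [0.002, 0.001, -1.0]]
wrist_force: [-0.3, -0.7, 4.8]
width: 0.0172
time_s: 9.0
tcp_pos: [0.5159, 0.3048, 0.2967]
ee_rot: [[0.631, 0.776, 0.002], [0.776, -0.631, 0.001], [0.002, 0.001, -1.0]]
wrist_force: [-1.8, -0.8, 4.9]
width: 0.0172
```

```bash

python3 -m pendant '[[0,0,0,0,0,0,1],[0,0,0,0,0,0,1],[0,0,0,0,0,0,1],[0,0,-0.05,0,0,0,1],[0,0,-0.2,0,0,0,1]]'
python3 -c "
from h import *
rows((.604,-.199,.32),50.9)"
```

```text
time_s: 9.5
tcp_pos: [0.5144, 0.3043, 0.3331]
ee_rot: [[0.63, 0.776, -0.005], [0.776, -0.63, -0.002], [-0.005, -0.003, -1.0]]
wrist_force: [0.3, 0.1, -0.8]
width: 0.0173
t 9.5 pos [0.5144 0.3043 0.3331] F [ 0.3  0.1 -0.8] w 0.0173
row [-1.671  1.935  0.069] [-0.004  0.007  0.   ]
```

```bash

python3 -m pendant '[[-0.15,0.175,0,0,0,0,1],[-0.3,0.35,0,0,0,0,1],[-0.45,0.525,0,0,0,0,1],[-0.6,0.7,0,0,0,0,1],[-0.75,0.87,0,0,0,0,1]]'
python3 -m pendant '[[-0.15,0.175,0,0,0,0,1],[-0.3,0.35,0,0,0,0,1],[-0.45,0.525,0,0,0,0,1],[-0.6,0.7,0,0,0,0,1],[-0.75,0.87,0,0,0,0,1]]'
python3 -c "
from h import *
rows((.604,-.199,.31),50.9)"
```

```text
time_s: 10.0
tcp_pos: [0.5563, 0.077, 0.3358]
ee_rot: [[0.63, 0.776, 0.001], [0.776, -0.63, 0.0], [0.001, 0.0, -1.0]]
wrist_force: [1.4, -0.0, -0.5]
width: 0.0176
time_s: 10.5
tcp_pos: [0.5968, -0.1495, 0.3357]
ee_rot: [[0.631, 0.776, 0.001], [0.776, -0.631, 0.0], [0.0, 0.0, -1.0]]
wrist_force: [1.5, -0.8, -0.6]
width: 0.0173
t 10.5 pos [ 0.5968 -0.1495  0.3357] F [ 1.5 -0.8 -0.6] w 0.0173
row [-0.17   0.184  0.129] [ 0.    -0.001  0.   ]
```

```bash

python3 -m pendant '[[-0.17,0.184,0.129,0,0,0,1],[-0.17,0.184,0.129,0,0,0,1],[-0.17,0.184,0.129,0,0,0,1]]'
python3 - <<'E'
from h import *
o=bot.get_obs();print(o['tcp_pos'])
W=cam('wrist',o);im=bot.read_camera('wrist');cv2.imwrite('pics/w4.png',im[:,:,::-1])
print([(b,s) for b,s in blobs(im,(5,140,110),(19,255,255),None,60)[0]][:3])
print([(b,s) for b,s in blobs(im,(0,0,150),(180,60,255),(150,60,360,260),10)[0]][:6])
print(proj(W,(.604,-.199,.133)),proj(W,o['tcp_pos']-[0,0,.1067]))
cv2.imwrite('pics/w4c.png',cv2.resize(im[60:260,130:380],(800,640),interpolation=cv2.INTER_CUBIC)[:600,:,::-1])
E
```

```text
time_s: 10.8
tcp_pos: [0.6032, -0.1984, 0.3079]
ee_rot: [[0.633, 0.774, -0.003], [0.774, -0.633, 0.002], [-0.0, -0.003, -1.0]]
wrist_force: [-0.2, 0.7, -0.6]
width: 0.0175
[ 0.60315039 -0.19844475  0.30794998]
[(array([245.9, 166.9]), array([ 214,  143,   68,   47, 1525], dtype=int32)), (array([364.9, 208.6]), array([347, 191,  45,  38, 705], dtype=int32))]
[(array([254.8, 165.8]), array([241, 153,  28,  26, 450], dtype=int32)), (array([255.4, 202.3]), array([245, 188,  20,  25, 320], dtype=int32)), (array([184.9, 164.1]), array([165, 147,  45,  29, 257], dtype=int32)), (array([224.4, 250.2]), array([217, 241,  15,  19, 224], dtype=int32)), (array([284.6, 250.1]), array([278, 241,  15,  19, 219], dtype=int32)), (array([203.7, 205.7]), array([186, 193,  40,  22, 156], dtype=int32))]
[254.69964114 168.60342365] [254.66529579 192.7248068 ]
```

View pics/w4c.png

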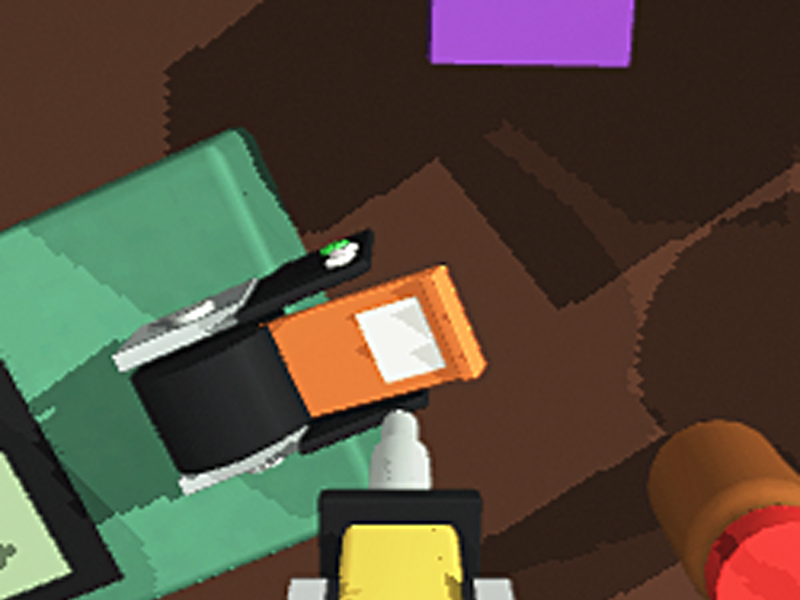

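```bash
python3 - <<'E'
from h import *
W=cam('wrist'); f=lambda x,y:(130+x/3.2-.35,60+y/3.2-.35)
m=ray(W,(254.8,165.8),.133); print('mark',m)
for a,b,z in [((445,267),(487,365),.143),((357,316),(388,382),.131),((416,297),(446,370),.135)]:
    v=ray(W,f(*b),z)-ray(W,f(*a),z); print(v,np.degrees(np.arctan2(v[1],v[0])))
# cheek tops, top-left edges at z .131
for a,b in [((118,360),(255,285))]: v=ray(W,f(*b),.128)-ray(W,f(*a),.128);print(np.degrees(np.arctan2(v[1],v[0])))
yaw=np.radians(-15.4); y=np.array([-np.sin(yaw),np.cos(yaw)]); ax=m[:2]-y*.0587
print('axle',ax,'final tip',ax+y*.0612)
rows((*m[:2],.245),50.9)
E
```

```text
mark [ 0.60274114 -0.19623685  0.133     ]
[ 0.0289583  -0.00809311  0.        ] -15.614333467177016
[ 0.0207997  -0.00565987  0.        ] -15.222350097112649
[ 0.02198974 -0.00674311  0.        ] -17.04804292201592
79.35346211062952
axle [ 0.587153   -0.25282925] final tip [ 0.60340503 -0.19382661]
t 10.85 pos [ 0.6034 -0.1971  0.3091] F [ 0.3  0.  -1. ] w 0.0173
row [ 0.001 -0.005  0.321] [-0.002 -0.    -0.001]
```

```bash

python3 -m pendant '[[0,0,0.1,0,0,0,1],[0,0,0.2,0,0,0,1],[0,0,0.28,0,0,0,1],[0,-0.003,0.31,0,0,0,1],[0,-0.003,0.31,0,0,0,1]]'
python3 -c "
from h import *
rows((.603,-.1965,.2400),50.9)"
```

```text
time_s: 11.35
tcp_pos: [0.6031, -0.195, 0.2478]
ee_rot: [[0.629, 0.777, -0.0], [0.777, -0.629, 0.001], [0.0, -0.001, -1.0]]
wrist_force: [-1.1, 0.7, -0.5]
width: 0.0178
t 11.35 pos [ 0.6031 -0.195   0.2478] F [-1.1  0.7 -0.5] w 0.0178
row [-0.006  0.004  0.039] [-0.001 -0.     0.003]
```

```bash

python3 -m pendant '[[0,0,0.02,0,0,0,1],[0,0,0.04,0,0,0,1],[0.004,-0.002,0.06,0,0,0,1],[0.008,-0.004,0.08,0,0,0,1],[0.012,-0.005,0.1,0,0,0,1]]'
python3 -m pendant '[[0,0,0,0,0,0,1]]'
```

```text
time_s: 11.85
tcp_pos: [0.6045, -0.1942, 0.228]
ee_rot: [[0.631, 0.776, 0.002], [0.776, -0.631, -0.0], [0.001, 0.002, -1.0]]
wrist_force: [0.3, 1.6, 3.6]
width: 0.0176
time_s: 11.95
tcp_pos: [0.604, -0.1941, 0.2269]
ee_rot: [[0.631, 0.776, -0.0], [0.776, -0.631, 0.0], [-0.0, -0.0, -1.0]]
wrist_force: [1.0, 0.5, 1.2]
width: 0.0169
```

```bash

python3 -m pendant '[[0.008,-0.004,0.02,0,0,0,1],[0.016,-0.007,0.04,0,0,0,1],[0.016,-0.007,0.06,0,0,0,1],[0.016,-0.007,0.08,0,0,0,1],[0.014,-0.006,0.1,0,0,0,1]]'
python3 -m pendant '[[0,0,0,0,0,0,1],[0,0,0,0,0,0,1]]'
python3 - <<'E'
from h import *
yaw=np.radians(-15.4);y=np.array([-np.sin(yaw),np.cos(yaw)]);p=bot.get_obs()['tcp_pos'];print('d',(p[:2]-[.5872,-.2532])@y*1e3,'side',(p[:2]-[.5872,-.2532])@[np.cos(yaw),np.sin(yaw)]*1e3,'tipz',p[2]-.1067)
E
```

```text
time_s: 12.45
tcp_pos: [0.6048, -0.1917, 0.2073]
ee_rot: [[0.631, 0.776, 0.0], [0.776, -0.631, -0.0], [-0.0, 0.0, -1.0]]
wrist_force: [-1.7, -3.3, 4.8]
width: 0.0174
time_s: 12.65
tcp_pos: [0.6048, -0.1913, 0.2074]
ee_rot: [[0.631, 0.776, 0.0], [0.776, -0.631, 0.0], [0.0, -0.0, -1.0]]
wrist_force: [-1.5, -2.3, 3.9]
width: 0.0173
d 64.37432723055666 side 0.5364502936181501 tipz 0.10072884020684435
```

```bash

python3 -m pendant '[[0,0,0.02,0,0,0,1],[-0.004,0.002,0.04,0,0,0,1],[-0.008,0.004,0.06,0,0,0,1],[-0.01,0.005,0.07,0,0,0,1],[-0.01,0.005,0.07,0,0,0,1]]'
python3 - <<'E'
from h import *
yaw=np.radians(-15.4);y=np.array([-np.sin(yaw),np.cos(yaw)]);p=bot.get_obs()['tcp_pos'];print('d',(p[:2]-[.5872,-.2532])@y*1e3,'side',(p[:2]-[.5872,-.2532])@[np.cos(yaw),np.sin(yaw)]*1e3,'tipz',p[2]-.1067)
E
```

```text
time_s: 13.15
tcp_pos: [0.6044, -0.193, 0.1936]
ee_rot: [[0.63, 0.776, 0.001], [0.776, -0.63, 0.001], [0.001, -0.0, -1.0]]
wrist_force: [0.1, -0.7, 4.2]
width: 0.0175
d 62.602888379844764 side 0.6359222069875967 tipz 0.08687436947270712
```

```bash

python3 -m pendant '[[-0.003,0.001,0.008,0,0,0,1],[-0.004,0.002,0.0165,0,0,0,1],[-0.004,0.002,0.0165,0,0,0,1],[-0.004,0.002,0.0165,0,0,0,1]]'
python3 - <<'E'
from h import *
yaw=np.radians(-15.4);y=np.array([-np.sin(yaw),np.cos(yaw)]);o=bot.get_obs();p=o['tcp_pos'];print('d',(p[:2]-[.5872,-.2532])@y*1e3,'tipz',p[2]-.1067)
out=[]
W=cam('wrist',o);im=bot.read_camera('wrist');u=cv2.resize(im[80:230,150:350],(800,600),interpolation=cv2.INTER_CUBIC)
cv2.imwrite('pics/fin.png',u[:,:,::-1])
d=bot.read_camera('side');cv2.imwrite('pics/sidefin.png',d[:,:,::-1])
# predicted lip outer top edge ends for dial angles
x=np.array([np.cos(yaw),np.sin(yaw)])
for q in (.53,.7,.795,.9):
    a=q-.4; r=.084;h=.006; dd=r*np.cos(a)+h*np.sin(a); z=.105-r*np.sin(a)+h*np.cos(a)
    f=lambda s:np.r_[np.array([.5872,-.2532])+y*dd+x*s,z]
    print(q,[((proj(W,f(s))-[150,80])*4).round(0) for s in(-.016,.016)],[proj(cam('side'),f(s)).round(1) for s in (-.016,.016)])
E
```

```text
time_s: 13.55
tcp_pos: [0.6043, -0.1939, 0.1906]
ee_rot: [[0.63, 0.776, 0.001], [0.776, -0.63, 0.001], [0.001, -0.0, -1.0]]
wrist_force: [-1.4, -1.3, 6.1]
width: 0.0174
d 61.74840874623519 tipz 0.08390020674397507
0.53 [array([502., 343.]), array([574., 509.])] [array([280.9, 234.9]), array([290.7, 235.1])]
0.7 [array([486., 326.]), array([555., 483.])] [array([280.7, 237.9]), array([290.4, 238.1])]
0.795 [array([473., 320.]), array([540., 473.])] [array([280.6, 239.8]), array([290.3, 240. ])]
0.9 [array([455., 316.]), array([520., 464.])] [array([280.5, 242.1]), array([290.2, 242.2])]
```

View pics/fin.png

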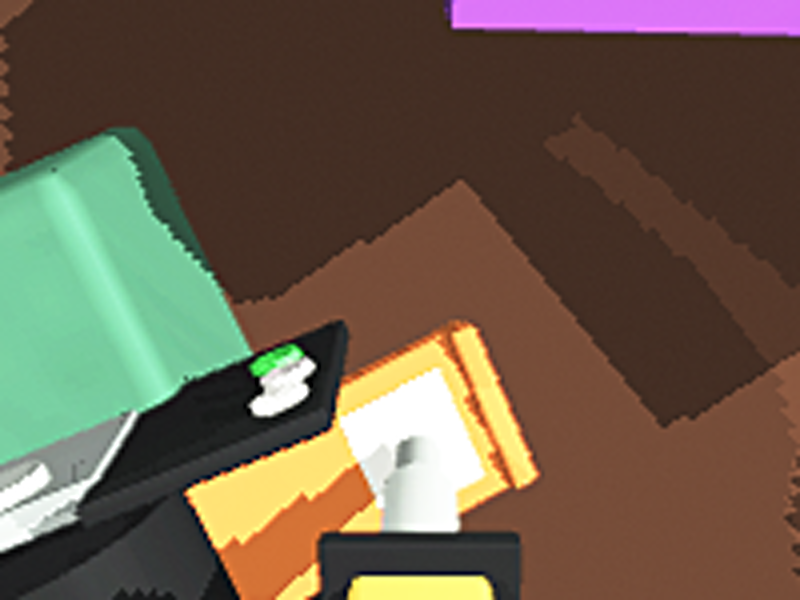

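The lip corners in the crop at (472,322) and (538,472) match the 0.795 rad prediction of (473,320) and (540,473). The tip is on the white mark and nothing else touches the paddle. Handing in.

```bash
python3 -m pendant '[[0,0,0,0,0,0,1],[0,0,0,0,0,0,1]]' && python3 -c "
from station import bot
print(bot.hand_in())"
```

```text
time_s: 13.85
tcp_pos: [0.6043, -0.1939, 0.1906]
ee_rot: [[0.63, 0.776, 0.001], [0.776, -0.63, 0.001], [0.001, 0.0, -1.0]]
wrist_force: [-1.0, 0.5, 5.9]
width: 0.0172
the job is handed in; nothing more can be done
None
```

The job was done in the order asked and handed in at 13.85 s, with the pen still holding the paddle at the third notch.

- **Earth points:** I lifted the yellow pen from the grey stand. I touched the red stud at about 7.5 N and the blue stud at about 4.9 N, each for a little over half a second.
- **Paddle:** The last wrist picture put the paddle's outer edge within 2 px (of a 4x enlargement) of where it should be at 0.795 rad. The tip's height, about 0.5 mm short, gives about 0.79 rad. The force was steady at about 6 N and the pen was firmly gripped, tip on the white mark, with nothing else on the paddle.
- **Not checked:** I did not take a separate final look at the cabinet door or the other kitchen things. The arm's path kept clear of them, and I saw no unexpected forces in the readings after each move. No check disagreed, apart from the first two-camera fix on the rings being about 8 mm off in height. A closer wrist view settled it, and both touches confirmed it.

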